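# Hold the recessed reset of a clamped temperature logger

### The arm

A 6-joint arm with a two-finger parallel gripper is mounted at the origin on a cart in front of the work surface, level with it; the furniture and walls round the work are solid. World frame = base frame: x ahead of the robot, y to its left, z up, the work surface at z = 0. Lengths are in m, angles in rad, forces in N, time in s.
With the tool pointing down it reaches from about 0.3 to 0.75 m from the base axis. Payload 8.5 kg.
Tool frame: the origin (TCP) lies where the fingers leave the gripper's body, on its centre line; the fingertips stand 73 mm ahead of it and the grasp point (between the pads) lies 54 mm ahead of it; z points along the fingers, y is the line along which they close (so a half turn about z gives the same grasp; the last joint's range is limited). The gripper opens to 85 mm and grips with 20 to 120 N. Pads are 22 mm wide; open, the fingers measure 114 mm over their backs; the gripper's body (76 mm by 85 mm) begins 54 mm behind the grasp point. The pads swing forward as they close: fully open they stand 13 mm farther back than shut.
Start: joints at [-1.42, 0.381, 1.297, -0, 1.464, -0.215], TCP at [0.197, -0.514, 0.304] pointing down, gripper open.
Joint ranges: [-3.11, 3.11], [-0.89, 2.33], [0.22, 2.48], [-1.42, 4.56], [0.17, 2.85], [-2.88, 2.88]. Speed limits (rad/s): [2.39, 2.39, 3.14, 3.14, 3.14, 3.14].

### API

Orientations are given as a unit quaternion [x, y, z, w].
In Python, from workcell import r, camrig gives the robot as it stands (r), with the cameras (camrig).
- The arm moves only by the shell command python3 drive.py 'ROWS' [FORCE]. ROWS is a JSON list of rows, 1 to 20 of them, each of 7 numbers: a rotation vector rx, ry, rz in rad, then dx, dy, dz in m, then the opening from 0.0 (shut) to 1.0 (fully open); each row shifts and turns the commanded pose from where the row before left it, along the tool's axes as they then stand; what a row does not reach is not made up. A row lasts 1/12 s, in which the tool goes at most 0.0417 m and 0.125 rad, less where a joint would pass 70% of its speed; a pose out of reach is approached as far as the arm can. The fingers move at their own pace and stop on an object; FORCE is the grip in N (left out, the last holds). Time passes only in rows, so rows that do not move let the fingers close. It prints the time, the measured TCP pose, the force, the opening and the grip force at its end.
- r.sense(): the state, without advancing time (a new reading comes with each control period).
- camrig.capture(name): name is "side" or "top"; returns the picture (384x512x3 uint8, red, green, blue); there is no depth.
- camrig.calibration(name): a dict with "fov_y" (degrees; the focal length in pixels is half the picture's height over the tangent of half this angle, whatever the lens; pixels are square), "cx", "cy" (the principal point, pixels), "extrinsics" (4x4, takes a point from camera to world coordinates). Camera axes: x right, y up, looking along -z (the intrinsics and any distortion apply to the point x, -y, -z); pixel columns grow to the right and rows downward; lengths in m; the calibration is good to about 2 mm. A picture is of the moment at which its call begins. calibration takes no time and is no camera call.
- r.hand_in(): hands the job in; it is judged then, once.
The state is a dict: "time": time; "joint_pos": joint angles; "joint_vel": joint speeds; "joint_efforts": joint torques, N m; "tool_pos": TCP position; "eef_rot": TCP orientation; "wrist_force": force on the tool from outside, world axes, zero at the start; "moment": the same for the moment, N m; "finger_gap": opening from 0.0 (shut) to 1.0 (fully open); "finger_force": force on a finger pad.
Only numpy, scipy, OpenCV 4.12 (cv2) and the standard library are available. Lean on these libraries where they do the work, as an engineer would, in place of code of your own. Each camera call takes 0.05 s, during which the arm holds its last target. There are 200 camera calls.

### The job

Reset the temperature logger that lies loose in the service cradle: swing the toggle clamp's handle back and fully down, over centre, so that the arm presses the logger home onto the cradle's spring contacts and stays locked. Then take the slim metal reset stylus out of the tool rack, reach it through the round hole in the logger's face and push the recessed button down without forcing it. Finish with the stylus still in the gripper holding the button down and the clamp still locked; do not push aside or knock over the beaker or the measuring cylinder.

Things in the scene. Friction and masses are not known exactly. Their poses are not given: they have to be found in the camera images.
- cradle: Service cradle, fixed: grey plate 110 x 200 mm, top 16 mm above the bench. Origin: centre of its underside; z up, y along the 200 mm side from the logger's black nest (y = -33 mm, walls 36 mm high) to the steel toggle clamp (y = +45 to +75 mm), whose handle and arm swing in the plane x = 0. Spring contacts in the nest lift the logger 2.5 mm; 11 N presses it home.
- logger: Temperature logger, grey and black box 64 (x) x 100 (y) x 28 mm, 0.2 kg, face up, loose in the nest with 1.5 mm play. Origin: centre of its underside, axes as the cradle's; 24.5 mm above the bench on the spring contacts, 22 mm when pressed home. Towards -y its face has a display and beside it the reset hole.
- reset_hole (a point): Centre of the mouth of the round reset hole in the logger's face (10.5 mm across, 1.5 mm bevel at the mouth, straight down, face level), 16 mm towards -x and 32 mm towards -y of the logger's centre. The button's top lies 9 mm below this point.
- reset_button (a joint): Recessed push button in that hole, 8.4 mm across: travel in m, 0 = out, 0.004 = fully down. Spring: 1 N at first, 5 N fully down; a hard stop after that.
- clamp_arm (a joint): Angle of the clamp's arm in rad: 0 = level, pressing on the logger; about 0.8 = raised (at the start). It is linked to the handle and turns as that is swung. Its rubber tip presses on the middle of the logger's face.
- clamp_handle: Handle of the toggle clamp. Origin on its pivot with the arm (rides with it); y runs out along the handle, z square to it. It starts upright (z about 1.5 rad from vertical); fully down it is level, pointing to the cradle's +y (z vertical). Dead centre is 0.13 rad before fully down; past it the clamp stays locked by itself. Swinging takes 0.5 to 4 N at the grip.
- handle_grip (a point): Point on the axis of the handle's black round sleeve (14 mm thick, 74 mm long, 28 mm of it beyond this point to the free end). In the cradle's frame it moves in the plane x = 0 through (y, z) mm = (78, 148) upright, (111, 144), (134, 130), (147, 114), (154, 96), (155, 78) level and fully down.
- stylus: Reset stylus, upright in one of the rack's three holes: slim round metal handle 13 mm thick, 66 mm long, on a 20 mm collar 4 mm thick, a 5 mm round-ended pin below; 0.045 kg. Origin: centre of the collar's underside; z towards the handle end, 73 mm above it. The two other tools there have fat fluted handles, 25 mm thick, and do not fit the reset hole.
- stylus_grip (a point): Point on the axis of the stylus handle, 45 mm above its origin: a good place to grip, fingers across.
- stylus_tip (a point): Lower end of the stylus pin, 65 mm below its origin, 110 mm below stylus_grip.
- tool_rack: Grey two-deck tool rack, fixed, 56 x 150 mm, top of its upper deck 80 mm above the bench. Origin: centre of its underside, z up. Three 14 mm holes at x = 0, y = -45, 0 and +45 mm; the tools hang in them by their collars, handles above the deck (up to 78 mm above it), shafts below.
- beaker_oil: Small glass beaker, 52 mm wide, 68 mm high, bystander; origin at the centre of its underside.
- cylinder: Glass measuring cylinder, 57 x 66 mm foot, 190 mm high, bystander; origin at the centre of its underside.

How it is judged:
On the way, in this order (a step that is already met when the one before it is completed fails the run):
1. the clamp is locked over centre and the logger is home on its contacts, handle let go (angle between clamp_handle's own z axis and vertical below 0.08 rad and value of joint clamp_arm below 0.04 rad and z of logger in the frame of cradle below 0.0232 m and contact force between the fingers and clamp_handle below 0.1 N), for 0.3 s.
2. the stylus is in the gripper, lifted clear of the rack (height (world z) of stylus_tip above 0.085 m and contact force between the fingers and stylus above 1 N), for 0.2 s.
3. the stylus pushes the recessed button down (value of joint reset_button above 0.0025 m and contact force between stylus and logger above 1.5 N), for 0.2 s.
At the end, for the whole second after the job is handed in: Through the last second: handle within 0.08 rad of level, arm below 0.04 rad, logger underside below 23.2 mm; the gripper holds the stylus, its tip within 5.5 mm of the hole's axis and over 8 mm deep, keeping the button down more than 2.5 mm with over 1.5 N (all of step 3 and angle between clamp_handle's own z axis and vertical below 0.08 rad and value of joint clamp_arm below 0.04 rad and z of logger in the frame of cradle below 0.0232 m and contact force between the fingers and stylus above 1 N and horizontal distance between stylus_tip and reset_hole below 0.0055 m and z of stylus_tip in the frame of reset_hole below -0.008 m); the arm keeps its last pose, push and grip.
It fails at once if the stylus is forced against the logger with more than 30 N (contact force between stylus and logger above 30 N).
It fails at once if the beaker is shifted by more than 3 cm or tipped (distance of beaker_oil from where it was at the start of the episode above 0.03 m or angle between beaker_oil's own z axis and vertical above 0.5 rad).
It fails at once if the measuring cylinder is shifted by more than 3 cm or tipped (distance of cylinder from where it was at the start of the episode above 0.03 m or angle between cylinder's own z axis and vertical above 0.5 rad).
It also fails if it takes over 51 s, if anything falls off the work surface, if the arm or the gripper's body presses on something with over 40 N, if the wrist force passes 120 N, or if a joint passes its speed limit or range.

## Working session

There is one attempt and no reset: what is moved stays moved. The work goes in short steps, Python scripts to look and compute and a shell command to move; the robot and the scene stay as the last step left them, time stands still between calls to the robot, and variables do not carry over. Pictures are saved under pics/ and viewed, at most 10 in all, crops included, and the job is handed in when it is done.

```bash
ls; mkdir -p pics
python3 - <<'E'
from workcell import r, camrig
import cv2,numpy as np
s=r.sense();print({k:np.round(v,3).tolist() for k,v in s.items()})
for n in("side","top"):
    c=camrig.calibration(n);print(n,{k:(np.round(v,4).tolist() if k!='name' else v) if not isinstance(v,(str,dict)) else v for k,v in c.items()})
    cv2.imwrite(f"pics/{n}0.png",cv2.resize(camrig.capture(n)[:,:,::-1],(800,600),interpolation=cv2.INTER_CUBIC))
E
```

```text
drive.py
pics
workcell.py
{'time': 0.0, 'joint_pos': [-1.42, 0.381, 1.298, 0.0, 1.464, -0.215], 'joint_vel': [-0.001, 0.001, 0.002, -0.0, -0.0, 0.0], 'joint_efforts': [0.001, -44.846, -23.128, -0.0, 0.005, -0.0], 'tool_pos': [0.197, -0.513, 0.303], 'eef_rot': [0.983, 0.182, 0.0, -0.001], 'wrist_force': [0.196, 1.331, -0.097], 'moment': [0.036, -0.024, 0.029], 'finger_force': 0.0, 'finger_gap': 0.998}
side {'fov_y': 43.2096, 'cx': 265.8796, 'cy': 194.614, 'extrinsics': [[0.9164, 0.132, -0.378, 0.065], [-0.3997, 0.3541, -0.8455, -1.0712], [0.0222, 0.9259, 0.3772, 0.5884], [0.0, 0.0, 0.0, 1.0]]}
top {'fov_y': 49.5122, 'cx': 260.3739, 'cy': 195.8604, 'extrinsics': [[-0.0087, 0.9864, -0.1643, 0.4246], [-0.9994, -0.014, -0.0307, 0.0325], [-0.0326, 0.1639, 0.9859, 1.1389], [0.0, 0.0, 0.0, 1.0]]}
```

View pics/top0.png

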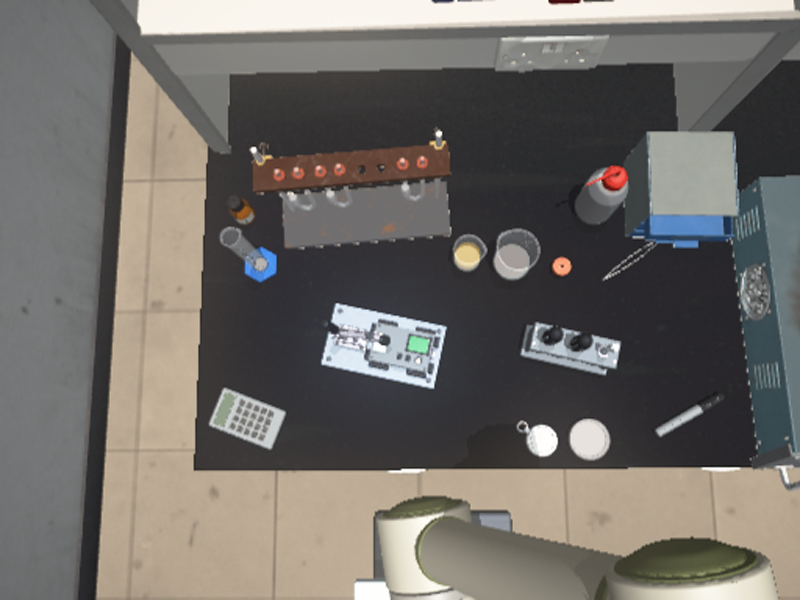

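View pics/side0.png

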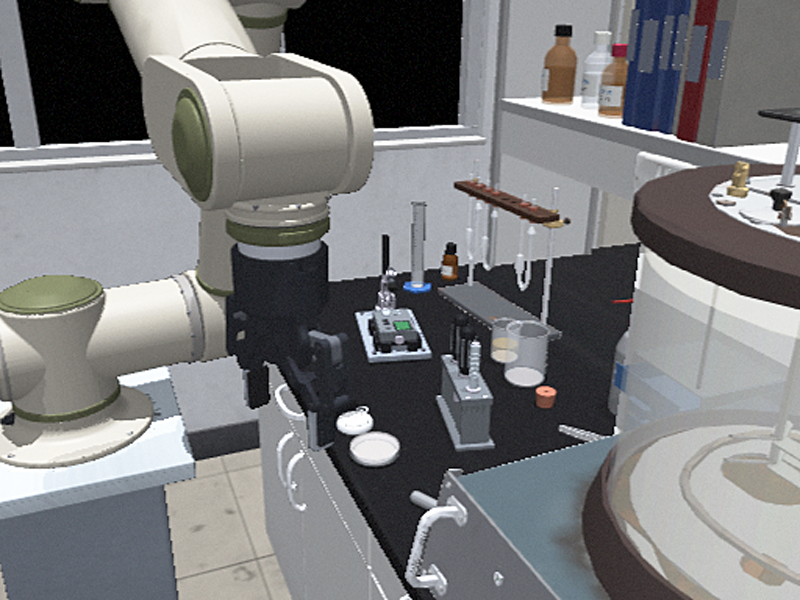

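Top view: cradle plate around (385,345), with its clamp towards image-left. Rack around (571,348), with the slim stylus in the right-hand hole at about (604,350); the beaker is at (468,255) and the cylinder at (258,262). The side view shows the upright clamp handle at (386,250) and the stylus at (475,365).

```bash
cat > h.py <<'E'
import numpy as np,cv2
from workcell import r, camrig
from scipy.spatial.transform import Rotation as R
def cam(n):
    c=camrig.calibration(n);E=np.array(c["extrinsics"]);f=192/np.tan(np.radians(c["fov_y"])/2)
    return E,f,c["cx"],c["cy"]
def ray(n,p):
    E,f,cx,cy=cam(n);p=np.atleast_2d(p)
    d=np.c_[(p[:,0]-cx)/f,-(p[:,1]-cy)/f,-np.ones(len(p))]@E[:3,:3].T
    return E[:3,3],d
def plane(n,p,z):
    o,d=ray(n,p);return o+d*((z-o[2])/d[:,2])[:,None]
def proj(n,X):
    E,f,cx,cy=cam(n);q=(np.atleast_2d(X)-E[:3,3])@E[:3,:3]
    return np.c_[cx-f*q[:,0]/q[:,2],cy+f*q[:,1]/q[:,2]]
def crop(n,x0,y0,x1,y1,k):
    im=camrig.capture(n)[:,:,::-1];return cv2.resize(im[y0:y1,x0:x1],None,fx=k,fy=k,interpolation=cv2.INTER_CUBIC)
E
python3 - <<'E'
from h import *
im=camrig.capture("top");g=im.min(2)
def rect(x0,y0,x1,y1,z,th):
    m=np.zeros(g.shape,np.uint8);m[y0:y1,x0:x1]=(g[y0:y1,x0:x1]>th)*255
    m=cv2.morphologyEx(m,cv2.MORPH_CLOSE,np.ones((9,9)))
    c=max(cv2.findContours(m,0,2)[0],key=cv2.contourArea)
    w=plane("top",c.reshape(-1,2),z)[:,:2].astype(np.float32)
    b=cv2.minAreaRect(w*1000);print(z,b);print(cv2.boxPoints(b).round(1).tolist())
rect(195,185,295,255,.016,110)
rect(325,195,405,245,.080,90)
a=crop("top",200,188,292,252,6);b=crop("top",328,198,402,246,6)
b=cv2.copyMakeBorder(b,0,0,0,a.shape[1]-b.shape[1],0);print(a.shape)
cv2.imwrite("pics/c1.png",np.vstack([a,b])[:600] if 0 else cv2.resize(np.vstack([a,b]),None,fx=.85,fy=.85))
s=crop("side",215,130,325,290,4)
cv2.imwrite("pics/c2.png",cv2.resize(s,None,fx=.93,fy=.93))
E
```

```text
0.016 ((544.2190551757812, 109.15579986572266), (199.40711975097656, 111.24810791015625), 77.18307495117188)
[[467.8999938964844, 24.299999237060547], [576.2999877929688, -0.4000000059604645], [620.5999755859375, 194.0], [512.0999755859375, 218.6999969482422]]
0.08 ((528.441650390625, -198.39865112304688), (153.39105224609375, 60.2599983215332), 75.9578857421875)
[[480.6000061035156, -265.5], [539.0999755859375, -280.1000061035156], [576.2999877929688, -131.3000030517578], [517.7999877929688, -116.69999694824219]]
(384, 552, 3)
```

View pics/c1.png

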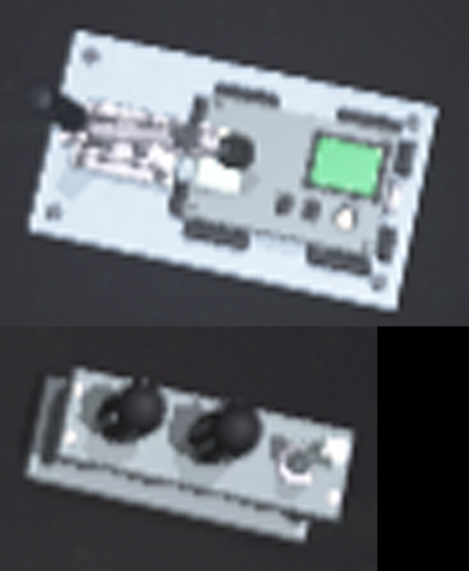

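View pics/c2.png

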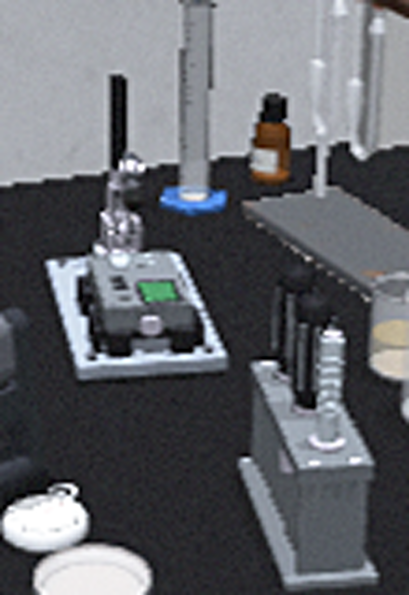

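c1: the plate's corners are crisp. The reset hole (white button) is at crop (345,217), the stylus collar at (297,467), and the upper-deck corners are at (78,368), (355,432), (338,520) and (62,455). c2: the stylus collar is at (327,443) and the handle top at (331,333).

Run:
```python
from h import *
k=5.1
C=np.array([[78,368],[355,432],[338,520],[62,455]],float);C=(C-[0,326.4])/k+[328,198]-.5
W=plane("top",C,.08)[:,:2];print("deck",W.round(4).tolist(),"ctr",W.mean(0),"sizes",[np.linalg.norm(W[i]-W[i-1]).round(4) for i in range(4)])
v=(W[0]+W[3]-W[1]-W[2]);a=np.arctan2(v[1],v[0]);print("rack yaw-ydir",np.degrees(a))
y=np.array([np.cos(a),np.sin(a)]);print("holes",(W.mean(0)+np.outer([-.045,0,.045],y)).round(4).tolist())
t=(np.array([[297,467]])-[0,326.4])/k+[328,198]-.5;print("collar top",plane("top",t,.084))
s=np.array([[327,443],[331,333]])/3.72+[215,130]-.5
print("side collar",plane("side",s[:1],.084),"top end",plane("side",s[1:],.157))
c=np.array([.5442,.1092]);a=np.radians(77.18);Y=np.array([np.cos(a),np.sin(a)]);X=np.array([Y[1],-Y[0]])
h=c-.016*X-.065*Y;print("hole model",h,"seen",plane("top",np.array([[345,217]])/k+[200,188]-.5,.0525))
# side-view plate
im=camrig.capture("side");g=im.min(2);m=np.zeros(g.shape,np.uint8);m[192:235,222:280]=(g[192:235,222:280]>120)*255
m=cv2.morphologyEx(m,cv2.MORPH_CLOSE,np.ones((5,5)));q=max(cv2.findContours(m,0,2)[0],key=cv2.contourArea).reshape(-1,2)
cr=np.r_[[np.r_[c+sx*.055*X+sy*.1*Y,.016] for sx in(-1,1) for sy in(-1,1)]];print("proj plate side",proj("side",cr).round(1).tolist())
print("side plate c2", (proj("side",cr)+.5-[215,130]).round(2)@np.eye(2)*3.72)
P=lambda yy,z:np.r_[c+yy*Y,z]
for yy,z in[(.078,.148),(.111,.144),(.134,.130),(.147,.114),(.154,.096),(.155,.078)]:print("grip",P(yy,z).round(4))
print("side hole", (proj("side",np.r_[h,.0525])+.5-[215,130])*3.72, "handle end upright",(proj("side",P(.078,.176))+.5-[215,130])*3.72)
```

```text
deck [[0.5727, -0.1448], [0.5388, -0.2801], [0.4954, -0.2691], [0.5291, -0.1351]] ctr [ 0.53398677 -0.20726699] sizes [np.float64(0.0446), np.float64(0.1394), np.float64(0.0448), np.float64(0.1381)]
rack yaw-ydir 75.90351240392914
holes [[0.523, -0.2509], [0.534, -0.2073], [0.5449, -0.1636]]
collar top [[ 0.52139167 -0.24949194  0.084     ]]
side collar [[ 0.52064939 -0.25336945  0.084     ]] top end [[ 0.51719963 -0.25689221  0.157     ]]
hole model [0.51417607 0.04937054] seen [[0.51489334 0.04942674 0.0525    ]]
proj plate side [[235.6, 228.0], [227.1, 199.2], [275.9, 225.4], [262.6, 197.4]]
side plate c2 [[ 78.492  366.2712]
 [ 46.7604 259.47  ]
 [228.4452 356.8224]
 [178.9692 252.588 ]]
grip [0.5615 0.1853 0.148 ]
grip [0.5688 0.2174 0.144 ]
grip [0.5739 0.2399 0.13  ]
grip [0.5768 0.2525 0.114 ]
grip [0.5784 0.2594 0.096 ]
grip [0.5786 0.2603 0.078 ]
side hole [[125.17444548 297.1187824 ]] handle end upright [[118.69515267  77.28091002]]
```

```bash
cat >> h.py <<'E'
c=np.array([.5442,.1092]);a=np.radians(77.18);Y=np.array([np.cos(a),np.sin(a)]);X=np.array([Y[1],-Y[0]])
def W(x,y,z): return np.r_[c+x/1e3*X+y/1e3*Y,z/1e3]
def to(T):
    "tool-axis shift from the present TCP to world T; attitude error; force"
    s=r.sense();M=R.from_quat(s["eef_rot"]);D=np.c_[np.r_[Y,0],np.r_[X,0],[0,0,-1]]
    print("shift",(M.inv().apply(np.array(T)-s["tool_pos"])*1e3).round(1),"rot",(M.inv()*R.from_matrix(D)).as_rotvec().round(4),"F",np.round(s["wrist_force"],1),"t",round(s["time"],2))
E
python3 - <<'E'
from h import *
print("cyl",plane("top",[[167.7,169]],0),"beaker",plane("top",[[300,165]],.0))
E
python3 drive.py '[[0,0,-0.1227,0,0,0,0],[0,0,-0.1227,0,0,0,0],[0,0,-0.1227,0,0,0,0],[0,0,-0.1227,0,0,0,0],[0,0,-0.1227,0,0,0,0],[0,0,-0.1227,0,0,0,0],[0,0,-0.1227,0,0,0,0],[0,0,-0.1227,0,0,0,0],[0,0,0,0,0,0,0]]' 
python3 -c "
from h import *
to(W(0,48,304))"
```

```text
cyl [[0.69496775 0.32925408 0.        ]] beaker [[ 0.7003531  -0.04381704  0.        ]]
time: 1.1
tool_pos: [0.1967, -0.5136, 0.3039]
eef_rot: [0.78, 0.626, 0.0, -0.0]
wrist_force: [1.0, 0.3, 0.0]
finger_gap: 0.003
finger_force: 0.0
shift [ 7.314e+02  2.041e+02 -1.000e-01] rot [-0.     -0.0001  0.0047] F [1.  0.3 0. ] t 1.1
```

```bash
python3 drive.py '[[0,0,0,0.03656,0.0102,0,0],[0,0,0,0.03656,0.0102,0,0],[0,0,0,0.03656,0.0102,0,0],[0,0,0,0.03656,0.0102,0,0],[0,0,0,0.03656,0.0102,0,0],[0,0,0,0.03656,0.0102,0,0],[0,0,0,0.03656,0.0102,0,0],[0,0,0,0.03656,0.0102,0,0],[0,0,0,0.03656,0.0102,0,0],[0,0,0,0.03656,0.0102,0,0],[0,0,0,0.03656,0.0102,0,0],[0,0,0,0.03656,0.0102,0,0],[0,0,0,0.03656,0.0102,0,0],[0,0,0,0.03656,0.0102,0,0],[0,0,0,0.03656,0.0102,0,0],[0,0,0,0.03656,0.0102,0,0],[0,0,0,0.03656,0.0102,0,0],[0,0,0,0.03656,0.0102,0,0],[0,0,0,0.03656,0.0102,0,0],[0,0,0,0.03656,0.0102,0,0]]'
python3 -c "
from h import *
to(W(0,48,213))"
```

```text
time: 2.77
tool_pos: [0.5582, 0.1562, 0.3039]
eef_rot: [0.783, 0.622, 0.0, 0.0]
wrist_force: [0.7, -0.3, -0.1]
finger_gap: -0.0
finger_force: 0.0
shift [-1.  -3.2 90.9] rot [ 0.0001  0.     -0.0038] F [ 0.7 -0.3 -0.1] t 2.77
```

```bash
python3 drive.py '[[0,0,0,0,-0.001,0.023,0],[0,0,0,0,-0.001,0.023,0],[0,0,0,0,-0.001,0.023,0],[0,0,0,0,0,0.022,0],[0,0,0,0,0,0,0]]'
python3 - <<'E'
from h import *
to(W(0,48,213))
a=crop("side",200,80,320,240,3.6);b=crop("top",180,160,300,260,3.2)
b=cv2.copyMakeBorder(b,0,a.shape[0]-b.shape[0],0,0,0);im=np.hstack([a,b]);print(im.shape)
cv2.imwrite("pics/c3.png",cv2.resize(im,None,fx=.95,fy=.95))
E
```

```text
time: 3.18
tool_pos: [0.5533, 0.1549, 0.209]
eef_rot: [0.783, 0.622, -0.003, -0.002]
wrist_force: [-0.9, 0.9, -1.1]
finger_gap: 0.004
finger_force: 0.0
shift [ 1.4  1.2 -4.1] rot [-0.0074  0.0022 -0.0033] F [-0.9  0.9 -1.1] t 3.18
(576, 816, 3)
```

View pics/c3.png

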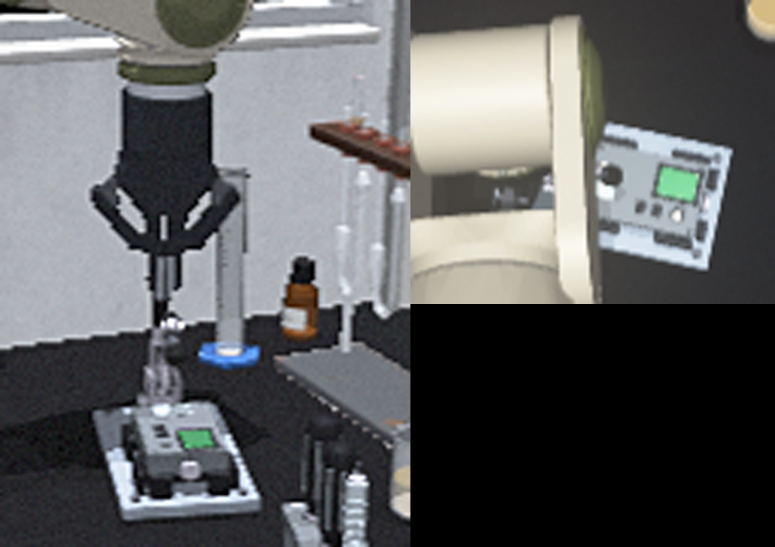

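The closed fingers stand right behind the handle, centred on it (crop (165,290)), and nothing else is touched. Next I push the handle over along its arc.

```bash
python3 drive.py '[[0,0,0,0.012,0,0,0],[0,0,0,0.012,0.001,0,0],[0,0,0,0.012,0,0,0],[0,0,0,0.012,0,0,0],[0,0,0,0.012,0,0.0025,0],[0,0,0,0.012,0,0.0025,0],[0,0,0,0.007,0,0.007,0],[0,0,0,0.007,0,0.007,0],[0,0,0,0.0045,0,0.0085,0],[0,0,0,0.0045,0,0.0085,0]]'
python3 -c "
from h import *
to(W(0,144,158))"
```

```text
time: 4.12
tool_pos: [0.5767, 0.2477, 0.1758]
eef_rot: [0.782, 0.624, -0.0, -0.0]
wrist_force: [-0.5, -1.1, 0.7]
finger_gap: -0.002
finger_force: 0.2
shift [ 1.8 -1.  17.8] rot [-0.0006  0.0004  0.0004] F [-0.5 -1.1  0.7] t 4.12
```

```bash
python3 drive.py '[[0,0,0,0.001,0,0.006,0],[0,0,0,0.001,0,0.006,0],[0,0,0,0,0,0.004,0],[0,0,0,0,0,0.002,0],[0,0,0,0,0,0,0]]'
python3 - <<'E'
from h import *
to(W(0,144,158))
a=crop("side",200,120,320,240,4)
cv2.imwrite("pics/c4.png",a)
E
```

```text
time: 4.53
tool_pos: [0.5771, 0.249, 0.1585]
eef_rot: [0.782, 0.624, -0.0, -0.0]
wrist_force: [0.5, 0.1, 0.3]
finger_gap: -0.001
finger_force: 0.0
shift [ 0.4 -1.1  0.5] rot [-0.0005  0.0003 -0.0001] F [0.5 0.1 0.3] t 4.53
```

View pics/c4.png

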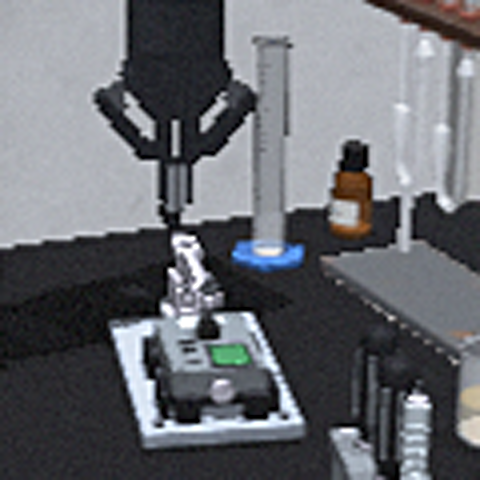

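The arm's rubber tip is now down on the logger at (208,330). There is no contact force, so I press a few millimetres further, gently, until the force shows the stop.

```bash
python3 drive.py '[[0,0,0,0,0,0.001,0],[0,0,0,0,0,0.001,0],[0,0,0,0,0,0,0]]'; python3 drive.py '[[0,0,0,0,0,0.001,0],[0,0,0,0,0,0.001,0],[0,0,0,0,0,0,0]]'
```

```text
time: 4.83
tool_pos: [0.5772, 0.2492, 0.157]
eef_rot: [0.782, 0.624, 0.0, 0.0]
wrist_force: [-1.0, 0.5, -0.6]
finger_gap: -0.001
finger_force: 0.0
time: 5.08
tool_pos: [0.5773, 0.2493, 0.1551]
eef_rot: [0.782, 0.624, 0.0, 0.0]
wrist_force: [1.1, -0.4, 2.5]
finger_gap: -0.002
finger_force: 1.1
```

```bash
python3 drive.py '[[0,0,0,0,0,0.001,0],[0,0,0,0,0,0.001,0],[0,0,0,0,0,0,0]]'; python3 drive.py '[[0,0,0,0,0,0.001,0],[0,0,0,0,0,0.001,0],[0,0,0,0,0,0,0]]'
```

```text
time: 5.33
tool_pos: [0.5774, 0.2495, 0.1538]
eef_rot: [0.781, 0.624, 0.001, 0.0]
wrist_force: [-2.0, 0.7, 8.1]
finger_gap: -0.001
finger_force: 3.9
time: 5.58
tool_pos: [0.5774, 0.2497, 0.1526]
eef_rot: [0.781, 0.624, 0.001, 0.0]
wrist_force: [-3.5, 1.3, 12.1]
finger_gap: -0.001
finger_force: 6.3
```

```bash
python3 drive.py '[[0,0,0,0,0,-0.006,0],[0,0,0,0,0,-0.02,0.2],[0,0,0,0,0,-0.03,0.5],[0,0,0,0,0,-0.03,1],[0,0,0,0,0,-0.03,1],[0,0,0,0,0,0,1]]'
python3 - <<'E'
from h import *
to(np.array([.521,-.2512,.27]))
E
```

```text
time: 6.08
tool_pos: [0.5783, 0.2496, 0.2732]
eef_rot: [0.781, 0.624, 0.005, 0.002]
wrist_force: [0.4, -0.4, 0.2]
finger_gap: 0.709
finger_force: 0.0
shift [-501.1   55.     1.5] rot [ 0.0094 -0.0044  0.0005] F [ 0.4 -0.4  0.2] t 6.08
```

```bash
python3 drive.py '[[0,0,0,-0.0358,0.0039,0,1],[0,0,0,-0.0358,0.0039,0,1],[0,0,0,-0.0358,0.0039,0,1],[0,0,0,-0.0358,0.0039,0,1],[0,0,0,-0.0358,0.0039,0,1],[0,0,0,-0.0358,0.0039,0,1],[0,0,0,-0.0358,0.0039,0,1],[0,0,0,-0.0358,0.0039,0,1],[0,0,0,-0.0358,0.0039,0,1],[0,0,0,-0.0358,0.0039,0,1],[0,0,0,-0.0358,0.0039,0,1],[0,0,0,-0.0358,0.0039,0,1],[0,0,0,-0.0358,0.0039,0,1],[0,0,0,-0.0358,0.0039,0,1],[0,0,0,0,0,0,1],[0,0,0,0,0,0,1]]'
python3 - <<'E'
from h import *
to(np.array([.521,-.2512,.179]))
a=crop("top",180,170,310,260,4.5);cv2.imwrite("pics/c5.png",a)
E
```

```text
time: 7.42
tool_pos: [0.5189, -0.2531, 0.2661]
eef_rot: [0.782, 0.623, -0.0, -0.001]
wrist_force: [-0.5, 0.5, -0.4]
finger_gap: 0.998
finger_force: 0.0
shift [ 2.3  1.7 87.1] rot [-0.0011 -0.0006 -0.0026] F [-0.5  0.5 -0.4] t 7.42
```

View pics/c5.png

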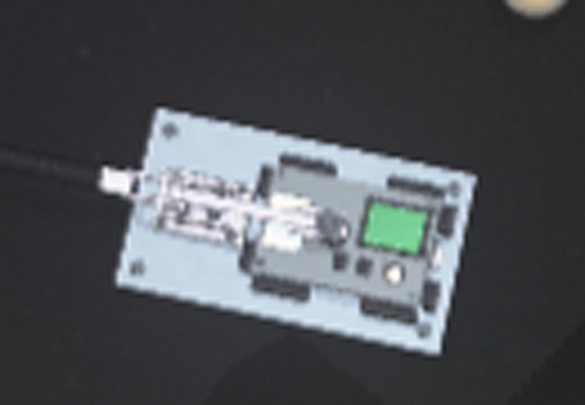

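The logger is pressed under the arm tip at (335,228). The handle points level away to image-left at (118,180), its sleeve dim on black. Contact came at about 83 mm fingertip height with a firm stop, which fits a fully down handle. Next, the stylus.

```bash
python3 drive.py '[[0,0,0,0.001,0.001,0.02,1],[0,0,0,0.001,0.0007,0.02,1],[0,0,0,0,0,0.02,1],[0,0,0,0,0,0.017,1],[0,0,0,0,0,0.01,1],[0,0,0,0,0,0,1]]' 60
python3 - <<'E'
from h import *
to(np.array([.521,-.2512,.179]))
E
python3 drive.py '[[0,0,0,0,0,0,0],[0,0,0,0,0,0,0],[0,0,0,0,0,0,0],[0,0,0,0,0,0,0],[0,0,0,0,0,0,0],[0,0,0,0,0,0,0],[0,0,0,0,0,0,0],[0,0,0,0,0,0,0]]' 60
python3 - <<'E'
from h import *
to(np.array([.521,-.2512,.179]))
E
```

```text
time: 7.97
tool_pos: [0.5212, -0.2485, 0.178]
eef_rot: [0.781, 0.624, -0.0, -0.002]
wrist_force: [0.3, -0.2, -0.6]
finger_gap: 1.002
finger_force: 0.0
shift [-2.7  0.4 -1. ] rot [-0.0037 -0.0018  0.0018] F [ 0.3 -0.2 -0.6] t 7.97
time: 8.63
tool_pos: [0.5216, -0.2501, 0.1804]
eef_rot: [0.782, 0.624, 0.0, 0.0]
wrist_force: [-0.9, 0.5, 4.6]
finger_gap: 0.133
finger_force: 58.4
shift [-1.2 -0.3  1.4] rot [0.0008 0.0003 0.0003] F [-0.9  0.5  4.6] t 8.63
```

```bash
python3 drive.py '[[0,0,0,0,0,-0.01,0],[0,0,0,0,0,-0.02,0],[0,0,0,0,0,-0.03,0],[0,0,0,0,0,-0.03,0],[0,0,0,0,0,-0.02,0],[0,0,0,0,0,0,0],[0,0,0,0,0,0,0],[0,0,0,0,0,0,0]]'
python3 - <<'E'
from h import *
h=W(-16,-65,250)
to(h);print(h)
E
```

```text
time: 9.3
tool_pos: [0.5212, -0.2498, 0.2892]
eef_rot: [0.782, 0.624, -0.0, -0.001]
wrist_force: [-0.7, 0.7, -0.1]
finger_gap: 0.137
finger_force: 58.5
shift [290.1 -73.1  39.5] rot [-0.0015 -0.0007  0.0003] F [-0.7  0.7 -0.1] t 9.3
[0.51417607 0.04937054 0.25      ]
```

```bash
python3 drive.py '[[0,0,0,0.012,-0.0031,0,0],[0,0,0,0.0242,-0.0061,0,0],[0,0,0,0.0242,-0.0061,0,0],[0,0,0,0.0242,-0.0061,0,0],[0,0,0,0.0242,-0.0061,0,0],[0,0,0,0.0242,-0.0061,0,0],[0,0,0,0.0242,-0.0061,0,0],[0,0,0,0.0242,-0.0061,0,0],[0,0,0,0.0242,-0.0061,0,0],[0,0,0,0.0242,-0.0061,0,0],[0,0,0,0.0242,-0.0061,0.01,0],[0,0,0,0.0242,-0.0061,0.015,0],[0,0,0,0.012,-0.003,0.015,0],[0,0,0,0,0,0.01,0],[0,0,0,0,0,0,0],[0,0,0,0,0,0,0]]'
python3 - <<'E'
from h import *
to(W(-16,-65,235))
im=camrig.capture("side");t=proj("side",[W(-16,-65,70),W(-16,-65,50)]);print("expected tip, mouth px in crop",((t+.5-[220,130])*6).round(1).tolist())
cv2.imwrite("pics/c6.png",cv2.resize(im[130:230,220:290,::-1],None,fx=6,fy=6,interpolation=cv2.INTER_CUBIC))
im=camrig.capture("top");print("top",((proj("top",[W(-16,-65,50),W(-16,-65,180)])+.5-[225,190])*6).round(1).tolist())
E
```

```text
time: 10.63
tool_pos: [0.5139, 0.0497, 0.2393]
eef_rot: [0.781, 0.624, -0.001, -0.001]
wrist_force: [0.8, -0.1, 1.0]
finger_gap: 0.133
finger_force: 58.6
shift [-0.3  0.4  4.3] rot [-0.0022  0.0002  0.0009] F [ 0.8 -0.1  1. ] t 10.63
expected tip, mouth px in crop [[172.2, 443.8], [171.8, 484.3]]
top [[256.1, 245.4], [250.6, 217.7]]
```

View pics/c6.png

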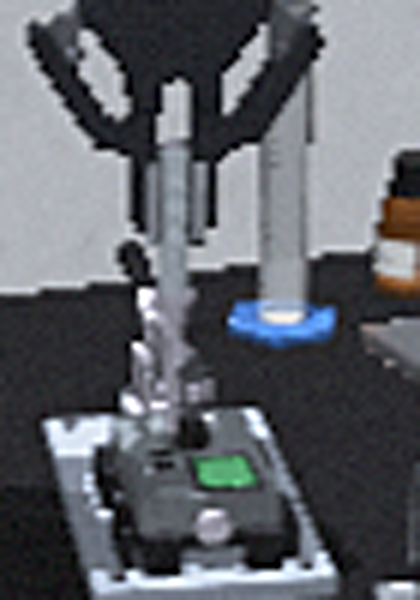

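The stylus hangs at column ~173, over the hole within a few pixels, but the tip (about (165,430)) blends with the clamp. I'll zoom in and compare against the projected points, and check the handle end at (130,262).

Run:
```python
from h import *
P=[("tip",(-16,-65,74.5)),("collar",(-16,-65,139.5)),("grip",(-16,-65,184.5)),("mouth",(-16,-65,50)),("hEnd",(0,183,78)),("hGrip",(0,155,78)),("hIn",(0,109,78))]
for k,p in P: print(k,((proj("side",W(*p))+.5-[220,150])*11).round().tolist(),((proj("top",W(*p))+.5-[170,180])*6).round().tolist())
im=camrig.capture("side");o=im[150:204,220:276,::-1]
o=cv2.convertScaleAbs(cv2.resize(o,None,fx=11,fy=11,interpolation=cv2.INTER_CUBIC),alpha=1.4)
cv2.imwrite("pics/c7.png",o);np.save("side_a.npy",im)
```

```text
tip [[316.0, 577.0]] [[585.0, 301.0]]
collar [[318.0, 329.0]] [[582.0, 287.0]]
grip [[320.0, 152.0]] [[580.0, 277.0]]
mouth [[315.0, 668.0]] [[586.0, 305.0]]
hEnd [[239.0, 229.0]] [[32.0, 143.0]]
hGrip [[253.0, 261.0]] [[95.0, 156.0]]
hIn [[277.0, 317.0]] [[198.0, 179.0]]
```

View pics/c7.png

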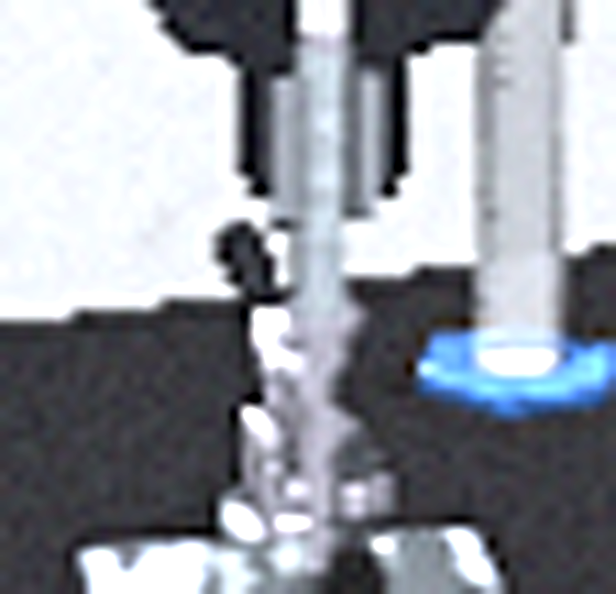

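The handle end at (237,238) matches the level projection (239,229), so the clamp is down. The stylus axis (column ~318 at collar and pin) matches the projected hole axis (316–320). Descending with force checks.

```bash
python3 drive.py '[[0,0,0,0,0.0003,0.007,0],[0,0,0,0,0,0.007,0],[0,0,0,0,0,0.006,0],[0,0,0,0,0,0,0],[0,0,0,0,0,0,0]]'; python3 drive.py '[[0,0,0,0,0,0.0015,0],[0,0,0,0,0,0.0015,0],[0,0,0,0,0,0.0015,0],[0,0,0,0,0,0,0],[0,0,0,0,0,0,0]]'
python3 -c "
from h import *
to(W(-16,-65,204))"
```

```text
time: 11.2
tool_pos: [0.5146, 0.0491, 0.2194]
eef_rot: [0.782, 0.624, -0.0, -0.0]
wrist_force: [0.6, -0.7, 0.3]
finger_gap: 0.135
finger_force: 58.6
time: 11.62
tool_pos: [0.5147, 0.0492, 0.2154]
eef_rot: [0.782, 0.624, -0.0, -0.0]
wrist_force: [-0.6, -0.1, 0.1]
finger_gap: 0.133
finger_force: 58.6
shift [ 0.1 -0.5 11.4] rot [-0.     -0.      0.0004] F [-0.6 -0.1  0.1] t 11.62
```

Tip is at the mouth (~50 mm). Continuing.

```bash
python3 drive.py '[[0,0,0,0,-0.0005,0.001,0],[0,0,0,0,0,0.001,0],[0,0,0,0,0,0.001,0],[0,0,0,0,0,0,0],[0,0,0,0,0,0,0]]'; python3 drive.py '[[0,0,0,0,0,0.001,0],[0,0,0,0,0,0.001,0],[0,0,0,0,0,0.001,0],[0,0,0,0,0,0,0],[0,0,0,0,0,0,0]]'
```

```text
time: 12.03
tool_pos: [0.5142, 0.0493, 0.2124]
eef_rot: [0.782, 0.624, -0.0, -0.0]
wrist_force: [-0.6, 0.7, -0.1]
finger_gap: 0.136
finger_force: 58.6
time: 12.45
tool_pos: [0.5142, 0.0493, 0.2093]
eef_rot: [0.782, 0.624, -0.0, -0.0]
wrist_force: [-1.2, -1.2, -0.1]
finger_gap: 0.135
finger_force: 58.6
```

```bash
python3 drive.py '[[0,0,0,0,0,0.001,0],[0,0,0,0,0,0.001,0],[0,0,0,0,0,0.001,0],[0,0,0,0,0,0.001,0],[0,0,0,0,0,0,0],[0,0,0,0,0,0,0],[0,0,0,0,0,0,0]]'; python3 drive.py '[[0,0,0,0,0,0.0007,0],[0,0,0,0,0,0.0008,0],[0,0,0,0,0,0,0],[0,0,0,0,0,0,0],[0,0,0,0,0,0,0]]'
```

```text
time: 13.03
tool_pos: [0.5143, 0.0492, 0.2056]
eef_rot: [0.782, 0.624, 0.0, 0.0]
wrist_force: [0.4, 0.3, 2.0]
finger_gap: 0.13
finger_force: 58.6
time: 13.45
tool_pos: [0.5143, 0.0492, 0.204]
eef_rot: [0.782, 0.624, 0.0, 0.0]
wrist_force: [0.3, 0.4, 2.7]
finger_gap: 0.135
finger_force: 58.6
```

```bash
python3 drive.py '[[0,0,0,0,0,0.0008,0],[0,0,0,0,0,0.0008,0],[0,0,0,0,0,0,0],[0,0,0,0,0,0,0],[0,0,0,0,0,0,0]]'; python3 drive.py '[[0,0,0,0,0,0.0006,0],[0,0,0,0,0,0,0],[0,0,0,0,0,0,0],[0,0,0,0,0,0,0]]'
```

```text
time: 13.87
tool_pos: [0.5143, 0.0493, 0.2024]
eef_rot: [0.781, 0.624, 0.0, 0.0]
wrist_force: [0.2, -0.2, 4.9]
finger_gap: 0.137
finger_force: 58.6
time: 14.2
tool_pos: [0.5143, 0.0493, 0.2018]
eef_rot: [0.782, 0.624, 0.0, 0.0]
wrist_force: [0.4, -0.6, 4.7]
finger_gap: 0.138
finger_force: 58.7
```

```bash
python3 drive.py '[[0,0,0,0,0,0.0007,0],[0,0,0,0,0,0,0],[0,0,0,0,0,0,0],[0,0,0,0,0,0,0],[0,0,0,0,0,0,0]]'
python3 - <<'E'
from h import *
p=proj("side",W(0,183,78))[0];g=camrig.capture("side").min(2)[int(p[1])-6:int(p[1])+8,int(p[0])-5:int(p[0])+6]
ys,xs=np.where(g<60);print("handle end dark rows",ys.min()-6,"proj centre 0; F",r.sense()["wrist_force"][2])
E
```

```text
time: 14.62
tool_pos: [0.5143, 0.0493, 0.2015]
eef_rot: [0.781, 0.624, 0.0, 0.0]
wrist_force: [-1.2, -0.9, 8.0]
finger_gap: 0.132
finger_force: 59.5
handle end dark rows -6 proj centre 0; F 8.326211175522255
```

```bash
python3 -c "
from workcell import r, camrig
print(r.hand_in())"
```

```text
the job is handed in; nothing more can be done
None
```

I handed the job in at about 14.6 s of the 51 s: the stylus is still gripped and holds the reset button at its stop with about 8 N. The clamp handle looked level in the side view before I inserted the stylus; a last check of it just before hand-in was inconclusive. The hand-in returned no verdict.

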